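# Surface-probe check on a sloping griddle

## Robot

A 6-joint arm with a two-finger parallel gripper is mounted at the origin on the work surface. World frame = base frame: x ahead of the robot, y to its left, z up, the work surface at z = 0. Lengths are in m, angles in rad, forces in N, time in s.
With the tool pointing down it reaches from about 0.375 to 0.975 m from the base axis. Payload 3.8 kg.
Tool frame: the origin (TCP) lies on the mounting face of the last link; the fingertips stand 173 mm ahead of it and the grasp point (between the pads) lies 155 mm ahead of it (bot.hold_point_z is the distance from the TCP to the grasp point, in m); z points along the fingers, y is the line along which they close (so a half turn about z gives the same grasp; the last joint's range is limited). The gripper opens to 85 mm and grips with 20 to 120 N. Pads are 22 mm wide; open, the fingers measure 114 mm over their backs; the gripper's body (76 mm by 85 mm) begins 54 mm behind the grasp point. The pads swing forward as they close: fully open they stand 13 mm farther back than shut.
Start: joints at [1.247, 0.264, 1.604, -0, 1.274, -0.037], TCP at [0.191, 0.647, 0.405] pointing down, gripper open.
Joint ranges: [-2.63, 2.63], [-0.94, 2.18], [0.31, 2.57], [-1.31, 4.45], [0, 2.66], [-2.55, 2.55]. Speed limits (rad/s): [2.57, 2.57, 3.14, 3.14, 3.14, 3.14].

## Interface

Orientations are given as a rotation vector (axis times angle).
In Python, from workcell import bot, optics gives the robot as it stands.
- The arm moves only by the shell command python3 -m jog 'ROWS' [OPENING] [FORCE]. ROWS is JSON, a list of rows, each an object of numbers: "dx", "dy", "dz": the shift along the tool's x, y, z in mm; "ax", "ay", "az": the turn, a rotation vector about the tool's x, y, z in degrees. A call has 1 to 20 rows; each row shifts and turns the commanded pose from where the row before left it, along the tool's axes as they then stand; what a row does not reach is not made up. A row lasts 1/12 s, in which the tool goes at most 41.7 mm and 7.16 degrees, less where a joint would pass 70% of its speed; a pose out of reach is approached as far as the arm can. A call with a gripper value outside its range is refused whole. OPENING is the opening, from 0 (shut) to 1 (fully open), set as the call begins (- or left out, the last holds). The fingers move at their own pace and stop on an object; FORCE is the grip in N (left out, the last holds). Time passes only in rows, so rows that do not move let the fingers close. It gives the time, the measured TCP pose, the force, the opening and the grip force at its end, in the units of the state.
- bot.read_state(): the state, without advancing time (a new reading comes with each control period).
- optics.read_camera(name): name is "scene" or "side" or "wrist"; returns a dict with "img" (400x640x3 uint8, red, green, blue), "vertical_fov" (degrees; the focal length in pixels is half the picture's height over the tangent of half this angle, whatever the lens; pixels are square), "cx", "cy" (the principal point, pixels), "k1" (the pictures are not rectified: a ray, as slopes to the right and down, at radius r is drawn at 1 + k1 r^2 times it, then the intrinsics apply), "R" (3x3) and "t" (3): a world point X has camera coordinates R X + t; the wrist camera has in their place "tool_from_camera" (4x4, takes a point from camera to tool coordinates, whose origin is the TCP and whose axes are the flange's). Camera axes: x right, y down, z forward; pixel columns grow to the right and rows downward; lengths in m; the calibration is good to about 2 mm. A picture is of the moment at which its call begins: read the wrist's pose just before it. There is no depth.
- bot.finish_job(): hands the job in; it is judged then, once.
The state is a dict: "time": time; "q": joint angles; "joint_vel": joint speeds; "joint_torque": joint torques, N m; "tool_pos": TCP position; "tcp_rot": TCP orientation; "wrist_force": force on the tool from outside, world axes, zero at the start; "torque": the same for the moment, N m; "width": opening from 0.0 (shut) to 1.0 (fully open); "grip_force": force on a finger pad.
Only numpy, scipy, OpenCV 4.12 (cv2) and the standard library are available. Lean on these libraries where they do the work, as an engineer would, in place of code of your own. Each camera call takes 0.05 s, during which the arm holds its last target. There are 200 camera calls.

## Task

The plate of the sloping griddle went back after washing but is not fully home: push it by its front lip, up the slope, until you feel it against its hidden stop. Then take the surface probe (round handle, flat round spring foot) out of its stand and hold it square to the sloping plate, its foot inside the engraved ring, pressed gently so that the spring foot is about half way in and never knocked hard against the griddle. Finish while still holding it there; leave the needle probe and everything else on the counter where it is.

Things in the scene. Friction and masses are not known exactly. Their poses are not given: they have to be found in the camera images.
- griddle: stainless countertop griddle, fixed, 300 mm wide (y) and 310 mm deep (x), 60 mm high in front and 120 mm at the back. Origin on the counter under its middle; x points to its back (away from the robot at yaw 0), z up. Its plate slopes up to the back by 0.21 rad (12 degrees).
- griddle_plate (a joint): the plate's slide along its slope, m: 0 = fully home against the hidden stop, down to -0.06 = drawn out 60 mm to the front. It stays where it is left; pushing it home takes about 7 N, and at the stop the force rises steeply. Fully home means within 3 mm of the stop.
- lip (a point): the middle of the top edge of the front face of the plate's upturned lip (moves with the plate). Axes of the plate: x up the slope to the back (the way to push), y to the left, z square out of the cooking surface. The lip is 200 mm wide along y and 6 mm thick; this edge stands 32 mm above the cooking surface. There is free space in front of the lip.
- ring (a point): centre of the engraved ring (dark line, 38 mm diameter) on the cooking surface of the aluminium plate; moves with the plate. Axes as for the lip: z square out of the surface. 136 mm behind the lip's front face, 55 mm left (+y) of the plate's middle line. The other engraved marks are squares. The plate is 300 x 260 mm, with low rims about 7 mm proud along both sides.
- probe: surface probe, 110 to 210 g, hanging upright by its collar in a stand. Origin on its axis at the collar's underside; z to the handle's top. Collar 40 mm diameter, z 0 to 8 mm; round black handle 28 mm diameter, z 8 to 88 mm (grip at about 50); below: steel neck 24 mm diameter to -10 mm, shaft 14 mm to -45 mm, spring foot to -66 mm. Lift it straight up 80 mm or more to clear the stand.
- probe_foot (a joint): how far the spring foot is pushed into the probe, m: 0 = fully out, 0.010 = bottomed. It starts to move at 1 N and takes 0.4 N per further mm (3 N half way, 5 N at the bottom).
- probe_tip (a point): centre of the flat underside of the spring foot (disc of 20 mm diameter, 6 mm thick), on the probe's axis, 66 mm below the probe's origin when fully out; z along the probe's axis towards the handle.
- stand_a: steel stand of the surface probe, fixed: 100 x 90 mm foot, 70 x 90 mm top plate with its upper face 85 mm above the counter and a 26 mm hole in which the probe hangs; open in front, so the foot shows under the top. Origin on the counter under the hole.
- stand_b: the same stand, holding the needle probe. The two stands stand left and right of the griddle, either way round.
- needle_probe: needle probe, not to be used: same height and collar, but a T-shaped handle (16 mm square stem, crossbar 60 mm long on top) and a thin needle 4 mm thick below. Origin at the underside of its collar.
- oil: amber glass bottle, 64 mm diameter, 200 mm tall, origin under its middle; bystander.
- shaker: steel shaker, 46 mm diameter, 83 mm tall, origin under its middle; bystander.
- bowl: steel bowl, 130 mm diameter, 50 mm tall, origin under its middle; bystander.
- cup: white cup, 72 mm diameter, 80 mm tall, origin under its middle; bystander.
- turner: turner lying flat near the robot, origin under its middle; bystander.

How it is judged:
On the way, in this order (a step that is already met when the one before it is completed fails the run):
1. the plate is pushed fully home against its stop (value of joint griddle_plate above -0.003 m), for 0.2 s.
2. then the surface probe is lifted out of its stand in the gripper (z of probe in the frame of stand_a above 0.13 m and contact force between the fingers and probe above 1 N), for 0.2 s.
3. the probe is held square in the ring with its foot part way in (distance between probe_tip and ring below 0.009 m and angle between the z axis of probe_tip and the z axis of ring, either way round below 0.1 rad and value of joint probe_foot between 0.002 and 0.009 m and contact force between probe and griddle between 0.5 and 8 N), for 0.5 s.
At the end, for the whole second after the job is handed in: The plate is within 3 mm of its stop; the gripper holds the surface probe with the centre of its foot within 9 mm of the ring's centre, its axis within 0.10 rad (under 6 degrees) of square to the sloping plate, the spring foot pushed in 2 to 9 mm, and 0.5 to 8 N on the plate (all of step 3 and contact force between the fingers and probe above 1 N and value of joint griddle_plate above -0.003 m); the arm keeps its last pose, push and grip.
It fails at once if the probe is pressed or knocked against the griddle with more than 20 N (contact force between probe and griddle above 20 N).
It fails at once if the needle probe or another bystander is moved more than 30 mm (distance of any of oil, shaker, bowl, cup, turner, needle_probe from where it was at the start of the episode above 0.03 m).
It also fails if it takes over 64 s, if anything falls off the work surface, if the arm or the gripper's body presses on something with over 40 N, if the wrist force passes 120 N, or if a joint passes its speed limit or range.

## Working session

There is one attempt and no reset: what is moved stays moved. The work goes in short steps, Python scripts to look and compute and a shell command to move; the robot and the scene stay as the last step left them, time stands still between calls to the robot, and variables do not carry over. Pictures are saved under pics/ and viewed, at most 10 in all, crops included, and the job is handed in when it is done.

```bash
ls; mkdir -p pics; python3 - <<'E'
from workcell import bot, optics
import cv2,json
s=bot.read_state(); print(s)
for n in ("scene","side"):
    c=optics.read_camera(n); cv2.imwrite(f"pics/{n}0.png",c["img"][:,:,::-1])
    print(n,{k:(v.tolist() if hasattr(v,'tolist') else v) for k,v in c.items() if k!='img'})
E
```

```text
pics
{'time': 0.0, 'q': array([ 1.24710559e+00,  2.64747377e-01,  1.60540044e+00, -9.04782448e-06,
        1.27368400e+00, -3.68934273e-02]), 'joint_vel': array([ 1.42649613e-03,  2.34092826e-04, -2.06124603e-04, -4.38188796e-04,
        9.20055349e-05, -1.00591587e-03]), 'joint_torque': array([ 3.01695582e-03, -5.15106797e+01, -3.67324162e+01,  2.25797285e-04,
        1.26682103e-02,  3.12278758e-06]), 'tool_pos': array([0.1908325 , 0.64709686, 0.4033512 ]), 'tcp_rot': array([-0.44889723, -3.10895714,  0.00346227]), 'wrist_force': array([-0.57669386, -0.80059863, -0.46052869]), 'torque': array([-0.0328169 , -0.04406059,  0.02345137]), 'grip_force': 0.0, 'width': 1.0039852382777983}
scene {'vertical_fov': 44.29710124132798, 'cx': 318.8007771872497, 'cy': 209.28490500516023, 'k1': -0.07978169842659255, 'R': [[0.5831561034229573, 0.8123348647891439, 0.006405192312225454], [0.6478773156107818, -0.4603102675061531, -0.6069344623148213], [-0.4900856485937132, 0.35808731487783435, -0.7947260735411052]], 't': [-0.2818622454367126, -0.2994279378676912, 1.6477923257485252]}
side {'vertical_fov': 42.05415907479341, 'cx': 323.8198542064733, 'cy': 207.3712785592677, 'k1': -0.044861819244688766, 'R': [[-0.9344743117606678, -0.3559351308047663, -0.008242773709159695], [-0.24888387794321096, 0.6696262730250678, -0.6997552927806308], [0.25458706950545495, -0.6518518521363205, -0.7143350662728754]], 't': [0.4976625072098029, 0.20619074261727213, 1.682723158997661]}
```

View pics/scene0.png

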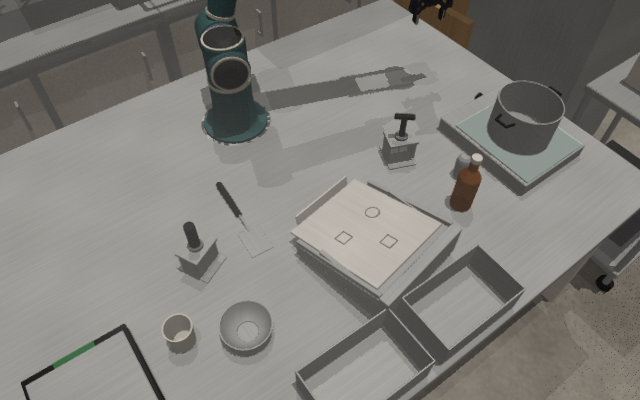

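View pics/side0.png

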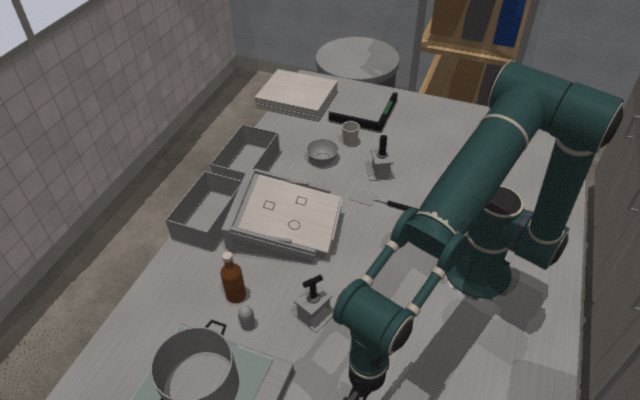

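The scene view shows the griddle at about (375,240) with the ring at (372,212), its lip at the upper-left edge (293,232)–(345,182), the surface probe at (193,235) on the right (−y), and the needle probe at (404,125). The side view shows the ring at (294,225) and the surface probe at (382,150). Next I'll zoom in on both.

```bash
cat > h.py <<'E'
import numpy as np, cv2
from scipy.spatial.transform import Rotation as Ro
from workcell import bot, optics
def cam(n):
    s=bot.read_state() if n=="wrist" else None
    c=optics.read_camera(n)
    if n=="wrist":
        T=np.eye(4);T[:3,:3]=Ro.from_rotvec(s["tcp_rot"]).as_matrix();T[:3,3]=s["tool_pos"]
        W=np.linalg.inv(T@np.array(c["tool_from_camera"])); c["R"]=W[:3,:3]; c["t"]=W[:3,3]
    c["R"]=np.array(c["R"]);c["t"]=np.array(c["t"])
    f=200/np.tan(np.radians(c["vertical_fov"])/2)
    c["K"]=np.array([[f,0,c["cx"]],[0,f,c["cy"]],[0,0,1.]]);c["D"]=np.array([c["k1"],0,0,0.])
    return c
def ray(c,p):
    u=cv2.undistortPoints(np.array([[p]],float),c["K"],c["D"])[0,0]
    d=c["R"].T@np.array([u[0],u[1],1.]); return -c["R"].T@c["t"], d/np.linalg.norm(d)
def proj(c,X):
    return cv2.projectPoints(np.array(X,float).reshape(-1,3),cv2.Rodrigues(c["R"])[0],c["t"],c["K"],c["D"])[0][:,0]
def onplane(c,p,P,n=(0,0,1)):
    o,d=ray(c,p);n=np.array(n,float); return o+d*((np.array(P)-o)@n)/(d@n)
def tri(c1,p1,c2,p2):
    A=[];b=[]
    for c,p in((c1,p1),(c2,p2)):
        o,d=ray(c,p);M=np.eye(3)-np.outer(d,d);A.append(M);b.append(M@o)
    X=np.linalg.lstsq(np.vstack(A),np.hstack(b),rcond=None)[0]
    return X,[np.round(proj(c,X)[0]-p,1) for c,p in((c1,p1),(c2,p2))]
E
python3 - <<'E'
import cv2,numpy as np
a=cv2.imread('pics/scene0.png');b=cv2.imread('pics/side0.png')
z=lambda i,x,y,w,h,W,H:cv2.resize(i[y:y+h,x:x+w],(W,H),interpolation=cv2.INTER_CUBIC)
A=z(a,280,165,200,150,400,300);B=z(b,220,160,140,105,400,300)
C=z(a,160,210,80,60,400,300);D=z(b,350,120,80,60,400,300)
cv2.imwrite('pics/z0.png',np.vstack([np.hstack([A,B]),np.hstack([C,D])]))
E
```

```text
(no output)
```

View pics/z0.png

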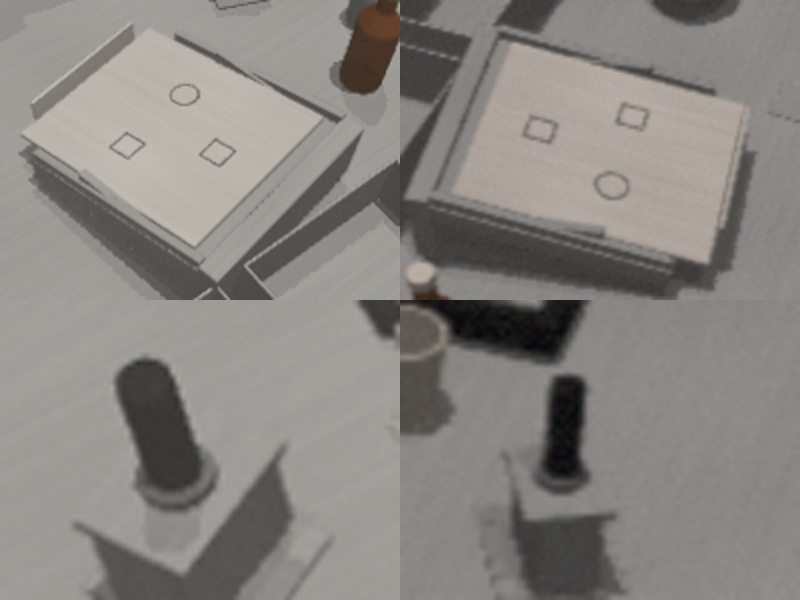

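The zoom shows the ring at scene (372,212) / side (294.2,224.8). The squares are at scene (343.5,238), (388.5,241) / side (269,205.5), (301.2,201). The handle top is at scene (188.6,225) / side (383.6,136), and the collar at scene (195.2,245.6) / side (382.4,154.4).

```bash
python3 - <<'E'
from h import *
a=cam("scene");b=cam("side")
np.set_printoptions(precision=4,suppress=True)
P={}
for n,p,q in [("ring",(372,212),(294.2,224.8)),("sqA",(343.5,238),(301.2,201)),("sqB",(388.5,241),(269,205.5)),("top",(188.6,225),(383.6,136)),("collar",(195.2,245.6),(382.4,154.4)),
 ("cFL",(355,180),(328.5,252)),("cFR",(291,232),(342.5,196)),("cBR",(377.5,288.5),(259,174.5)),("cBL",(442.5,224),(238.5,227))]:
    P[n],e=tri(a,p,b,q);print(n,P[n],e)
# handle axis at known heights: handle top z=.085+.088, collar top .093
for c,pt,pc in((a,(188.6,225),(195.2,245.6)),(b,(383.6,136),(382.4,154.4))):
    print(onplane(c,pt,(0,0,.173)),onplane(c,pc,(0,0,.093)))
E
```

```text
ring [0.6061 0.0855 0.0777] [array([-0.5, -0.2]), array([-0.5,  0.1])]
sqA [ 0.6278 -0.0274  0.0762] [array([-0.5, -0.2]), array([-0.4,  0.1])]
sqB [0.7125 0.0501 0.0979] [array([-0.4, -0.1]), array([-0.3,  0.1])]
top [ 0.4331 -0.3515  0.1752] [array([-0.7, -0.4]), array([-0.5,  0.3])]
collar [ 0.4324 -0.3534  0.0864] [array([-0.9, -0.5]), array([-0.6,  0.4])]
cFL [0.4692 0.1344 0.0485] [array([-1.4, -0.6]), array([-1.3,  0.4])]
cFR [ 0.5134 -0.1208  0.0509] [array([-2.2, -1.1]), array([-1.7,  0.7])]
cBR [ 0.805  -0.0654  0.1125] [array([-0.6, -0.2]), array([-0.4,  0.1])]
cBL [0.7582 0.1875 0.1134] [array([-1.5, -0.4]), array([-1.2,  0.2])]
[ 0.4336 -0.3503  0.173 ] [ 0.4398 -0.3531  0.093 ]
[ 0.4326 -0.3565  0.173 ] [ 0.429  -0.3485  0.093 ]
```

```bash
cat >> h.py <<'E'
np.set_printoptions(precision=4,suppress=True)
psi=.183
u=np.array([np.cos(psi),np.sin(psi),0]);v=np.array([-np.sin(psi),np.cos(psi),0]);k=np.array([0,0,1.])
s=np.cos(.21)*u+np.sin(.21)*k; n=-np.sin(.21)*u+np.cos(.21)*k
Rp=np.column_stack([v,s,-n])   # tool square to plate, y up the slope
def Rdown(az): # tool down, y along azimuth az
    y=np.array([np.cos(az),np.sin(az),0]);z=-k;return np.column_stack([np.cross(y,z),y,z])
def plan(*wps):  # wps: (pos,R) ; prints tool-frame shift mm, then turn deg, for each leg
    st=bot.read_state();p=st["tool_pos"];R=Ro.from_rotvec(st["tcp_rot"]).as_matrix()
    for P,Q in wps:
        Q=R if Q is None else Q
        print("shift",np.round(R.T@(np.array(P)-p)*1000,1),"turn",np.round(np.degrees(Ro.from_matrix(R.T@Q).as_rotvec()),2))
        p,R=np.array(P),Q
def st():
    s_=bot.read_state();print(round(s_["time"],2),s_["tool_pos"],"F",s_["wrist_force"],"w",round(s_["width"],3),"g",round(s_["grip_force"],1)); return s_
E
python3 - <<'E'
from h import *
ring=np.array([.6061,.0855,.0777])
lip=ring-.136*s-.055*v+.032*n; print("lip",lip)
pre=lip-.015*n-(.0145+.025)*s+.173*n
print(pre,n,s)
plan(((.46,.25,.403),None),(pre+.10*n,Rp),(pre,None))
E
```

```text
lip [0.4788 0.006  0.0806]
[ 0.4084 -0.007   0.2269] [-0.205  -0.0379  0.978 ] [0.9617 0.178  0.2085]
shift [-370.5 -304.9    1.2] turn [0. 0. 0.]
shift [  -4.6 -270.5   78.6] turn [-10.87  -6.58  62.85]
shift [  0.  -0. 100.] turn [0. 0. 0.]
```

```bash
python3 -m jog '[{"dx":-23,"dy":-19},{"dx":-23,"dy":-19},{"dx":-23,"dy":-19},{"dx":-23,"dy":-19},{"dx":-23,"dy":-19},{"dx":-23,"dy":-19},{"dx":-23,"dy":-19},{"dx":-23,"dy":-19},{"dx":-23,"dy":-19},{"dx":-23,"dy":-19},{"dx":-23,"dy":-19},{"dx":-23,"dy":-19},{"dx":-23,"dy":-19},{"dx":-23,"dy":-19},{"dx":-23,"dy":-19},{"dx":-23,"dy":-19}]' 0 60
python3 -m jog '[{"dy":-27,"dz":4},{"dy":-27,"dz":4},{"dy":-27,"dz":4},{"dy":-27,"dz":4},{"dy":-27,"dz":4},{"dy":-27,"dz":4},{"dy":-27,"dz":4},{"dy":-27,"dz":4},{"dy":-27,"dz":4},{"dy":-27,"dz":4}]'
python3 -m jog '[{"ax":-1.09,"ay":-0.66,"az":6.28},{"ax":-1.09,"ay":-0.66,"az":6.28},{"ax":-1.09,"ay":-0.66,"az":6.28},{"ax":-1.09,"ay":-0.66,"az":6.28},{"ax":-1.09,"ay":-0.66,"az":6.28},{"ax":-1.09,"ay":-0.66,"az":6.28},{"ax":-1.09,"ay":-0.66,"az":6.28},{"ax":-1.09,"ay":-0.66,"az":6.28},{"ax":-1.09,"ay":-0.66,"az":6.28},{"ax":-1.09,"ay":-0.66,"az":6.28},{},{}]'
python3 - <<'E'
from h import *
pre=np.array([.4084,-.007,.2269])
plan((pre+.06*n,Rp),(pre,None))
c=cam("wrist");cv2.imwrite("pics/w1.png",c["img"][:,:,::-1])
E
```

```text
shift [-382.5 -571.5  119. ] turn [-10.87  -6.58  62.85]
shift [-0.  0. 60.] turn [0. 0. 0.]invalid input
invalid input
invalid input
```

View pics/w1.png

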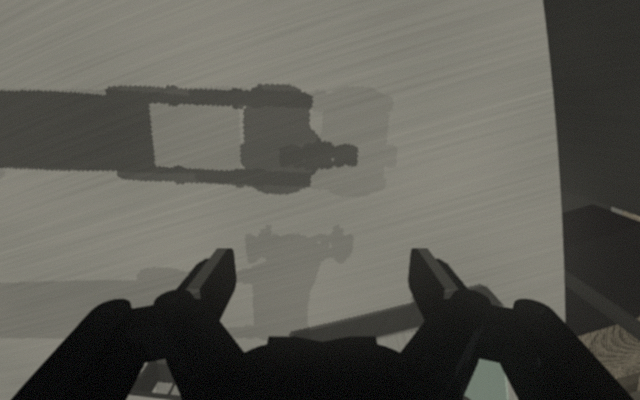

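The wrist picture shows only the bare counter and the open fingers. The arm did not move, because the rows were refused as invalid; they probably need all six keys.

```bash
python3 -m jog '[{"dx":-23,"dy":-19,"dz":0,"ax":0,"ay":0,"az":0}]' 0 60; python3 -m jog '[{"dx":-23,"dy":-19,"dz":0,"ax":0,"ay":0,"az":0}]'
```

```text
time: 0.33
tool_pos: [0.2056, 0.625, 0.4042]
tcp_rot: [-0.444, -3.108, -0.003]
wrist_force: [0.4, -0.4, 0.9]
width: 0.884
grip_force: 0.0
time: 0.42
tool_pos: [0.2238, 0.5982, 0.4042]
tcp_rot: [-0.445, -3.11, 0.0]
wrist_force: [0.6, -0.1, -0.5]
width: 0.75
grip_force: 0.0
```

```bash
python3 -m jog '[{"dx":-23,"dy":-19,"dz":0,"ax":0,"ay":0,"az":0},{"dx":-23,"dy":-19,"dz":0,"ax":0,"ay":0,"az":0},{"dx":-23,"dy":-19,"dz":0,"ax":0,"ay":0,"az":0},{"dx":-23,"dy":-19,"dz":0,"ax":0,"ay":0,"az":0},{"dx":-23,"dy":-19,"dz":0,"ax":0,"ay":0,"az":0},{"dx":-23,"dy":-19,"dz":0,"ax":0,"ay":0,"az":0},{"dx":-23,"dy":-19,"dz":0,"ax":0,"ay":0,"az":0},{"dx":-23,"dy":-19,"dz":0,"ax":0,"ay":0,"az":0},{"dx":-23,"dy":-19,"dz":0,"ax":0,"ay":0,"az":0},{"dx":-23,"dy":-19,"dz":0,"ax":0,"ay":0,"az":0},{"dx":-23,"dy":-19,"dz":0,"ax":0,"ay":0,"az":0},{"dx":-23,"dy":-19,"dz":0,"ax":0,"ay":0,"az":0},{"dx":-23,"dy":-19,"dz":0,"ax":0,"ay":0,"az":0},{"dx":-23,"dy":-19,"dz":0,"ax":0,"ay":0,"az":0}]'
python3 -m jog '[{"dx":0,"dy":-27,"dz":4,"ax":0,"ay":0,"az":0},{"dx":0,"dy":-27,"dz":4,"ax":0,"ay":0,"az":0},{"dx":0,"dy":-27,"dz":4,"ax":0,"ay":0,"az":0},{"dx":0,"dy":-27,"dz":4,"ax":0,"ay":0,"az":0},{"dx":0,"dy":-27,"dz":4,"ax":0,"ay":0,"az":0},{"dx":0,"dy":-27,"dz":4,"ax":0,"ay":0,"az":0},{"dx":0,"dy":-27,"dz":4,"ax":0,"ay":0,"az":0},{"dx":0,"dy":-27,"dz":4,"ax":0,"ay":0,"az":0},{"dx":0,"dy":-27,"dz":4,"ax":0,"ay":0,"az":0},{"dx":0,"dy":-27,"dz":4,"ax":0,"ay":0,"az":0}]'
python3 -m jog '[{"dx":0,"dy":0,"dz":0,"ax":-1.09,"ay":-0.66,"az":6.28},{"dx":0,"dy":0,"dz":0,"ax":-1.09,"ay":-0.66,"az":6.28},{"dx":0,"dy":0,"dz":0,"ax":-1.09,"ay":-0.66,"az":6.28},{"dx":0,"dy":0,"dz":0,"ax":-1.09,"ay":-0.66,"az":6.28},{"dx":0,"dy":0,"dz":0,"ax":-1.09,"ay":-0.66,"az":6.28},{"dx":0,"dy":0,"dz":0,"ax":-1.09,"ay":-0.66,"az":6.28},{"dx":0,"dy":0,"dz":0,"ax":-1.09,"ay":-0.66,"az":6.28},{"dx":0,"dy":0,"dz":0,"ax":-1.09,"ay":-0.66,"az":6.28},{"dx":0,"dy":0,"dz":0,"ax":-1.09,"ay":-0.66,"az":6.28},{"dx":0,"dy":0,"dz":0,"ax":-1.09,"ay":-0.66,"az":6.28},{"dx":0,"dy":0,"dz":0,"ax":0,"ay":0,"az":0},{"dx":0,"dy":0,"dz":0,"ax":0,"ay":0,"az":0}]'
python3 - <<'E'
from h import *
st()
pre=np.array([.4084,-.007,.2269])
plan((pre+.06*n,Rp),(pre,None))
c=cam("wrist");cv2.imwrite("pics/w2.png",c["img"][:,:,::-1])
ring=np.array([.6061,.0855,.0777]);lip=ring-.136*s-.055*v+.032*n
print("ring",proj(c,ring),"lip ends",proj(c,[lip+.1*v,lip,lip-.1*v]))
E
```

```text
time: 1.58
tool_pos: [0.4584, 0.2504, 0.4048]
tcp_rot: [0.449, 3.109, 0.0]
wrist_force: [0.3, 0.4, 0.9]
width: -0.0
grip_force: 0.0
time: 2.42
tool_pos: [0.3808, -0.0083, 0.3646]
tcp_rot: [0.448, 3.109, -0.0]
wrist_force: [0.5, -0.4, -0.3]
width: -0.003
grip_force: 0.0
time: 3.42
tool_pos: [0.3813, -0.0072, 0.3647]
tcp_rot: [1.913, 2.308, 0.245]
wrist_force: [-1.0, 0.7, -0.1]
width: 0.003
grip_force: 0.0
3.42 [ 0.3813 -0.0072  0.3647] F [-1.0236  0.695  -0.1335] w 0.003 g 0.0
shift [-4.9 -2.7 80.4] turn [ 0.07 -0.09  0.21]
shift [-0.  0. 60.] turn [0. 0. 0.]
ring [[492.395  137.0753]] lip ends [[365.079   84.809 ]
 [360.6975 197.5271]
 [356.6395 289.9708]]
```

View pics/w2.png

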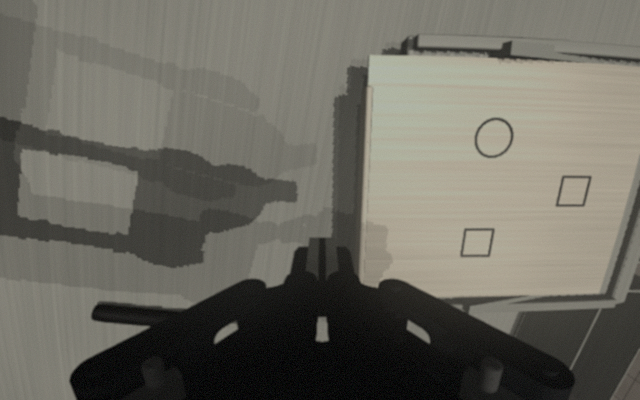

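The wrist view shows the ring at (494,138), against a predicted (492,137). The lip runs at columns 360–370, as predicted. I'll go down in front of the lip.

```bash
python3 -m jog '[{"dx":-5,"dy":-3,"dz":20,"ax":0,"ay":0,"az":0},{"dx":0,"dy":0,"dz":20,"ax":0,"ay":0,"az":0},{"dx":0,"dy":0,"dz":20,"ax":0,"ay":0,"az":0},{"dx":0,"dy":0,"dz":20,"ax":0,"ay":0,"az":0},{"dx":0,"dy":0,"dz":20,"ax":0,"ay":0,"az":0},{"dx":0,"dy":0,"dz":20,"ax":0,"ay":0,"az":0},{"dx":0,"dy":0,"dz":20,"ax":0,"ay":0,"az":0},{"dx":0,"dy":0,"dz":0,"ax":0,"ay":0,"az":0}]'
python3 -m jog '[{"dx":0,"dy":5,"dz":0,"ax":0,"ay":0,"az":0},{"dx":0,"dy":5,"dz":0,"ax":0,"ay":0,"az":0},{"dx":0,"dy":5,"dz":0,"ax":0,"ay":0,"az":0},{"dx":0,"dy":3,"dz":0,"ax":0,"ay":0,"az":0},{"dx":0,"dy":0,"dz":0,"ax":0,"ay":0,"az":0}]'
python3 -m jog '[{"dx":0,"dy":3,"dz":0,"ax":0,"ay":0,"az":0},{"dx":0,"dy":3,"dz":0,"ax":0,"ay":0,"az":0},{"dx":0,"dy":3,"dz":0,"ax":0,"ay":0,"az":0},{"dx":0,"dy":3,"dz":0,"ax":0,"ay":0,"az":0},{"dx":0,"dy":0,"dz":0,"ax":0,"ay":0,"az":0}]'
```

```text
time: 4.13
tool_pos: [0.4069, -0.0069, 0.2236]
tcp_rot: [1.918, 2.312, 0.24]
wrist_force: [-1.5, -0.6, -0.4]
width: -0.003
grip_force: 0.0
time: 4.55
tool_pos: [0.4274, -0.0039, 0.2327]
tcp_rot: [1.913, 2.303, 0.249]
wrist_force: [0.4, 0.1, -0.3]
width: -0.003
grip_force: 0.0
time: 4.97
tool_pos: [0.4363, -0.0018, 0.2328]
tcp_rot: [1.918, 2.308, 0.242]
wrist_force: [-4.4, -1.3, 2.2]
width: -0.001
grip_force: 2.1
```

```bash
J='python3 -m jog'; 
python3 -m jog '[{"dx":0,"dy":3,"dz":0,"ax":0,"ay":0,"az":0},{"dx":0,"dy":3,"dz":0,"ax":0,"ay":0,"az":0},{"dx":0,"dy":3,"dz":0,"ax":0,"ay":0,"az":0},{"dx":0,"dy":0,"dz":0,"ax":0,"ay":0,"az":0}]' | sed -n 2,4p
python3 -m jog '[{"dx":0,"dy":3,"dz":0,"ax":0,"ay":0,"az":0},{"dx":0,"dy":3,"dz":0,"ax":0,"ay":0,"az":0},{"dx":0,"dy":0,"dz":0,"ax":0,"ay":0,"az":0}]' | sed -n 2,4p
```

```text
tool_pos: [0.4446, -0.0002, 0.2343]
tcp_rot: [1.919, 2.309, 0.241]
wrist_force: [-5.1, -2.1, 2.3]
tool_pos: [0.4502, 0.0009, 0.2354]
tcp_rot: [1.919, 2.309, 0.241]
wrist_force: [-5.7, -0.1, 2.2]
```

```bash
python3 -m jog '[{"dx":0,"dy":3,"dz":0,"ax":0,"ay":0,"az":0},{"dx":0,"dy":3,"dz":0,"ax":0,"ay":0,"az":0},{"dx":0,"dy":0,"dz":0,"ax":0,"ay":0,"az":0}]' | sed -n 2,4p
python3 -m jog '[{"dx":0,"dy":3,"dz":0,"ax":0,"ay":0,"az":0},{"dx":0,"dy":3,"dz":0,"ax":0,"ay":0,"az":0},{"dx":0,"dy":0,"dz":0,"ax":0,"ay":0,"az":0}]' | sed -n 2,4p
python3 -m jog '[{"dx":0,"dy":3,"dz":0,"ax":0,"ay":0,"az":0},{"dx":0,"dy":0,"dz":0,"ax":0,"ay":0,"az":0}]' | sed -n 2,4p
```

```text
tool_pos: [0.4559, 0.002, 0.2365]
tcp_rot: [1.919, 2.309, 0.24]
wrist_force: [-5.8, -1.8, 1.4]
tool_pos: [0.4584, 0.0027, 0.2362]
tcp_rot: [1.923, 2.317, 0.229]
wrist_force: [-20.8, -6.3, 11.7]
tool_pos: [0.4594, 0.003, 0.236]
tcp_rot: [1.926, 2.321, 0.224]
wrist_force: [-27.6, -8.1, 17.4]
```

Slid home at about 6 N, then rose steeply to about 33 N: that is the stop. I'll back off, lift and check the ring.

```bash
python3 -m jog '[{"dx":0,"dy":0,"dz":0,"ax":0,"ay":0,"az":0},{"dx":0,"dy":0,"dz":0,"ax":0,"ay":0,"az":0},{"dx":0,"dy":-10,"dz":0,"ax":0,"ay":0,"az":0},{"dx":0,"dy":-15,"dz":0,"ax":0,"ay":0,"az":0},{"dx":0,"dy":-10,"dz":-10,"ax":0,"ay":0,"az":0},{"dx":0,"dy":0,"dz":-25,"ax":0,"ay":0,"az":0},{"dx":0,"dy":0,"dz":-25,"ax":0,"ay":0,"az":0},{"dx":0,"dy":0,"dz":-25,"ax":0,"ay":0,"az":0},{"dx":0,"dy":0,"dz":-25,"ax":0,"ay":0,"az":0},{"dx":0,"dy":0,"dz":-25,"ax":0,"ay":0,"az":0},{"dx":0,"dy":0,"dz":0,"ax":0,"ay":0,"az":0},{"dx":0,"dy":0,"dz":0,"ax":0,"ay":0,"az":0}]'
cat >> h.py <<'E'
def dark(c,lo,hi,box,thr):
    x0,y0,x1,y1=box;g=cv2.cvtColor(c["img"],cv2.COLOR_RGB2GRAY)[y0:y1,x0:x1]
    bg=cv2.medianBlur(g,31);m=((bg.astype(int)-g)>thr).astype(np.uint8)
    cs,_=cv2.findContours(m,cv2.RETR_EXTERNAL,cv2.CHAIN_APPROX_NONE);o=[]
    for q in cs:
        x,y,w,h=cv2.boundingRect(q)
        if lo<max(w,h)<hi and min(w,h)>.5*max(w,h):
            e=cv2.fitEllipse(q);fill=cv2.contourArea(cv2.convexHull(q))/(w*h);o.append((e[0][0]+x0,e[0][1]+y0,w,h,round(fill,2)))
    return o
E
python3 - <<'E'
from h import *
st()
R={}
for nme,box,lo,hi in (("wrist",(350,40,640,310),15,70),("scene",(320,180,440,270),10,25),("side",(240,180,340,250),8,20)):
    c=cam(nme);R[nme]=c;cv2.imwrite(f"pics/{nme}3.png",c["img"][:,:,::-1]);print(nme,dark(c,lo,hi,box,20))
ring=np.array([.6061,.0855,.0777])
for d in (0,.02,.025,.03): print(d,[proj(R[x],ring+d*s)[0] for x in R])
E
```

```text
time: 7.22
tool_pos: [0.4053, -0.0081, 0.3664]
tcp_rot: [1.914, 2.302, 0.249]
wrist_force: [0.3, 0.1, -0.3]
width: 0.003
grip_force: 0.0
7.22 [ 0.4053 -0.0081  0.3664] F [ 0.2634  0.1025 -0.3137] w 0.003 g 0.0
wrist [(623.1490783691406, 276.8336639404297, 19, 15, 0.49), (476.6529541015625, 237.87432861328125, 36, 31, 0.84), (573.6704406738281, 185.07455444335938, 37, 33, 0.79), (493.1773223876953, 131.08930206298828, 41, 43, 0.75), (376.0033493041992, 61.9404411315918, 26, 38, 0.55)]
scene [(330.18870067596436, 265.2278823852539, 19, 12, 0.17), (433.5184783935547, 263.2493133544922, 16, 17, 0.43), (324.2792959213257, 255.9085464477539, 11, 11, 0.19), (395.2989959716797, 245.07946014404297, 19, 15, 0.51), (349.48537826538086, 241.42987442016602, 18, 14, 0.55), (378.30361557006836, 215.45916366577148, 16, 12, 0.67)]
side [(287.04025650024414, 222.64448165893555, 13, 10, 0.67), (262.40538787841797, 203.32173538208008, 13, 10, 0.62), (294.5051803588867, 198.66771697998047, 12, 10, 0.62)]
0 [array([470.5094, 130.5455]), array([371.4536, 211.7904]), array([293.7401, 224.9209])]
0.02 [array([489.8802, 130.8311]), array([377.2063, 214.9228]), array([287.924, 223.32 ])]
0.025 [array([494.6808, 130.908 ]), array([378.6596, 215.7143]), array([286.4697, 222.9196])]
0.03 [array([499.4635, 130.9872]), array([380.119 , 216.5091]), array([285.0153, 222.5192])]
```

```bash
python3 - <<'E'
from h import *
w=cam("wrist");a=cam("scene");b=cam("side")
def tri3(L):
    A=[];B=[]
    for c,p in L:
        o,d=ray(c,p);M=np.eye(3)-np.outer(d,d);wt=1/np.linalg.norm(o-[.6,.1,.08]);A.append(M*wt);B.append(M@o*wt)
    X=np.linalg.lstsq(np.vstack(A),np.hstack(B),rcond=None)[0];return X,[proj(c,X)[0]-p for c,p in L]
pw,pa,pb=(493.2,131.1),(378.3,215.5),(287.0,222.6)
X,e=tri3([(w,pw),(a,pa),(b,pb)]);print(X,e)
print(tri3([(a,pa),(b,pb)])[0],tri3([(w,pw),(a,pa)])[0],tri3([(w,pw),(b,pb)])[0])
q=[tri3(L)[0] for L in ([(w,(476.7,237.9)),(a,(349.5,241.4)),(b,(294.5,198.7))],[(w,(573.7,185.1)),(a,(395.3,245.1)),(b,(262.4,203.3))])]
nn=np.cross(q[0]-X,q[1]-X);nn/=np.linalg.norm(nn);print(q,nn,n)
# probe: wp above grasp
P=np.array([.433,-.352,.135+.155])
plan(((.433,-.25,.42),Rdown(psi)),(P+[-.0,0,.11],None),(P,None))
E
```

```text
[0.6257 0.09   0.0778] [array([0.3014, 0.024 ]), array([-0.8997,  0.2586]), array([0.784 , 1.7002])]
[0.6292 0.089  0.0837] [0.6259 0.0901 0.0773] [0.6249 0.0898 0.0786]
[array([ 0.6466, -0.0236,  0.0776]), array([0.7325, 0.0535, 0.0977])] [-0.1949 -0.0378  0.9801] [-0.205  -0.0379  0.978 ]
shift [-243.1   -3.7  -59.8] turn [11.94 -0.12  0.04]
shift [-100.3  -18.6   20. ] turn [0. 0. 0.]
shift [  0.   0. 110.] turn [0. 0. 0.]
```

```bash
python3 -m jog '[{"dx":-24.3,"dy":-0.4,"dz":-6,"ax":0,"ay":0,"az":0},{"dx":-24.3,"dy":-0.4,"dz":-6,"ax":0,"ay":0,"az":0},{"dx":-24.3,"dy":-0.4,"dz":-6,"ax":0,"ay":0,"az":0},{"dx":-24.3,"dy":-0.4,"dz":-6,"ax":0,"ay":0,"az":0},{"dx":-24.3,"dy":-0.4,"dz":-6,"ax":0,"ay":0,"az":0},{"dx":-24.3,"dy":-0.4,"dz":-6,"ax":0,"ay":0,"az":0},{"dx":-24.3,"dy":-0.4,"dz":-6,"ax":0,"ay":0,"az":0},{"dx":-24.3,"dy":-0.4,"dz":-6,"ax":0,"ay":0,"az":0},{"dx":-24.3,"dy":-0.4,"dz":-6,"ax":0,"ay":0,"az":0},{"dx":-24.3,"dy":-0.4,"dz":-6,"ax":0,"ay":0,"az":0},{"dx":0,"dy":0,"dz":0,"ax":6,"ay":0,"az":0},{"dx":0,"dy":0,"dz":0,"ax":5.9,"ay":0,"az":0},{"dx":-20,"dy":-4,"dz":0,"ax":0,"ay":0,"az":0},{"dx":-20,"dy":-4,"dz":0,"ax":0,"ay":0,"az":0},{"dx":-20,"dy":-4,"dz":0,"ax":0,"ay":0,"az":0},{"dx":-20,"dy":-4,"dz":0,"ax":0,"ay":0,"az":0},{"dx":0,"dy":0,"dz":0,"ax":0,"ay":0,"az":0},{"dx":0,"dy":0,"dz":0,"ax":0,"ay":0,"az":0}]' 1 80
python3 - <<'E'
from h import *
st();c=cam("wrist");cv2.imwrite("pics/w4.png",c["img"][:,:,::-1])
print(proj(c,[(.433,-.352,.173),(.433,-.352,.093),(.433,-.352,.085)]))
E
```

```text
time: 9.02
tool_pos: [0.4317, -0.3323, 0.4204]
tcp_rot: [-2.009, -2.413, -0.006]
wrist_force: [-0.2, -0.5, -0.1]
width: 1.002
grip_force: 0.0
9.02 [ 0.4317 -0.3323  0.4204] F [-0.2319 -0.4726 -0.1093] w 1.002 g 0.0
[[318.2514 233.8582]
 [319.0525 203.9811]
 [319.1115 201.7845]]
```

View pics/w4.png

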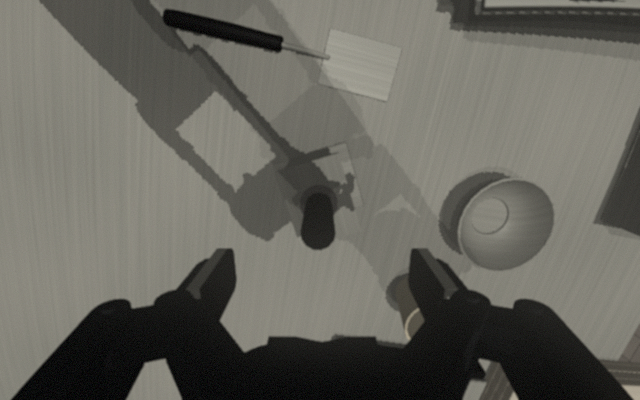

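The handle's top is at (318,233), as predicted (318,234), and the bowl and cup are clear. I'll descend and grip.

```bash
python3 - <<'E'
from h import *
plan(((.433,-.352,.290),Rdown(psi)))
E
```

```text
shift [-20.8  -2.7 130.5] turn [ 0.14 -0.2  -0.  ]
```

```bash
python3 -m jog '[{"dx":-20.8,"dy":-2.7,"dz":0,"ax":0,"ay":0,"az":0},{"dx":0,"dy":0,"dz":25,"ax":0,"ay":0,"az":0},{"dx":0,"dy":0,"dz":25,"ax":0,"ay":0,"az":0},{"dx":0,"dy":0,"dz":25,"ax":0,"ay":0,"az":0},{"dx":0,"dy":0,"dz":25,"ax":0,"ay":0,"az":0},{"dx":0,"dy":0,"dz":20,"ax":0,"ay":0,"az":0},{"dx":0,"dy":0,"dz":10,"ax":0,"ay":0,"az":0},{"dx":0,"dy":0,"dz":0,"ax":0,"ay":0,"az":0}]' | head -4
python3 -m jog '[{"dx":0,"dy":0,"dz":0,"ax":0,"ay":0,"az":0},{"dx":0,"dy":0,"dz":0,"ax":0,"ay":0,"az":0},{"dx":0,"dy":0,"dz":0,"ax":0,"ay":0,"az":0},{"dx":0,"dy":0,"dz":0,"ax":0,"ay":0,"az":0},{"dx":0,"dy":0,"dz":0,"ax":0,"ay":0,"az":0},{"dx":0,"dy":0,"dz":0,"ax":0,"ay":0,"az":0},{"dx":0,"dy":0,"dz":0,"ax":0,"ay":0,"az":0},{"dx":0,"dy":0,"dz":0,"ax":0,"ay":0,"az":0},{"dx":0,"dy":0,"dz":0,"ax":0,"ay":0,"az":0},{"dx":0,"dy":0,"dz":0,"ax":0,"ay":0,"az":0}]' 0 80
```

```text
time: 9.73
tool_pos: [0.4324, -0.3505, 0.2885]
tcp_rot: [-2.004, -2.413, -0.006]
wrist_force: [0.1, 0.7, -0.2]
time: 10.57
tool_pos: [0.4336, -0.3528, 0.2932]
tcp_rot: [2.006, 2.413, 0.005]
wrist_force: [-2.6, 0.2, 4.9]
width: 0.31
grip_force: 77.9
```

```bash
python3 -m jog '[{"dx":0,"dy":0,"dz":-10,"ax":0,"ay":0,"az":0},{"dx":0,"dy":0,"dz":-15,"ax":0,"ay":0,"az":0},{"dx":0,"dy":0,"dz":-20,"ax":0,"ay":0,"az":0},{"dx":0,"dy":0,"dz":-20,"ax":0,"ay":0,"az":0},{"dx":0,"dy":0,"dz":-20,"ax":0,"ay":0,"az":0},{"dx":0,"dy":0,"dz":-20,"ax":0,"ay":0,"az":0},{"dx":0,"dy":0,"dz":-20,"ax":0,"ay":0,"az":0},{"dx":0,"dy":0,"dz":0,"ax":0,"ay":0,"az":0},{"dx":0,"dy":0,"dz":0,"ax":0,"ay":0,"az":0},{"dx":0,"dy":0,"dz":0,"ax":0,"ay":0,"az":0},{"dx":0,"dy":0,"dz":0,"ax":0,"ay":0,"az":0}]'
python3 - <<'E'
from h import *
s0=st()
ims=[]
R_=Ro.from_rotvec(s0["tcp_rot"]).as_matrix()
g=s0["tool_pos"]+R_[:,2]*.155
for nme in ("wrist","scene","side"):
    c=cam(nme);pt=proj(c,[g+.038*k,g,g-.05*k,g-.116*k]);print(nme,pt.tolist())
    x,y=pt[1:].mean(0);x0=int(np.clip(x-55,0,530));y0=int(np.clip(y-70,0,230))
    ims.append(cv2.resize(c["img"][y0:y0+160,x0:x0+110,::-1],(264,384) if nme!="wrist" else (264,384),interpolation=cv2.INTER_CUBIC));print(x0,y0)
cv2.imwrite("pics/g5.png",np.hstack(ims))
E
```

```text
time: 11.48
tool_pos: [0.4324, -0.3521, 0.4146]
tcp_rot: [-2.007, -2.414, -0.006]
wrist_force: [-0.3, 0.6, -1.4]
width: 0.308
grip_force: 78.6
11.48 [ 0.4324 -0.3521  0.4146] F [-0.3249  0.6429 -1.3836] w 0.308 g 78.6
wrist [[321.52847822720076, 325.5894367643845], [321.5791516149591, 270.76121526582597], [321.6166079602652, 230.5673634656593], [321.64438907078, 200.9287233159893]]
266 164
scene [[176.44356316495453, 191.9762239251429], [180.16947090341125, 202.64358084272996], [184.7927764637649, 215.83342802047852], [190.45340006359137, 231.91318457707825]]
130 146
side [[385.8229809574709, 108.39136901171698], [385.01341238550873, 117.34361180153039], [383.98088297046917, 128.73823531832687], [382.67206888293606, 143.1449789342513]]
328 59
```

View pics/g5.png

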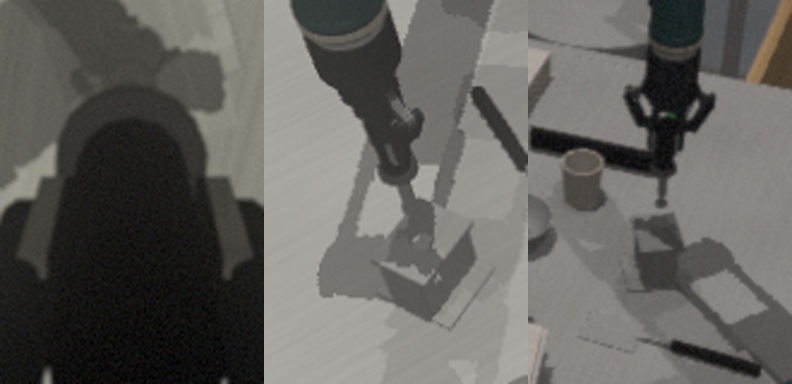

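The probe hangs straight in the gripper, foot at side pixel (383,144) against a predicted (382.7,143). I'll carry it over the ring and tilt it square to the plate.

```bash
python3 - <<'E'
from h import *
ring=np.array([.627,.0897,.080])
plan((ring+.36*n,Rp),(ring+.287*n,None))
E
```

```text
shift [399.1 196.9 -15.3] turn [-11.92  -0.21   0.02]
shift [ 0. -0. 73.] turn [0. 0. 0.]
```

```bash
python3 -m jog '[{"dx":13,"dy":6,"dz":-4,"ax":0,"ay":0,"az":0},{"dx":22.7,"dy":11.2,"dz":-4,"ax":0,"ay":0,"az":0},{"dx":22.7,"dy":11.2,"dz":-4,"ax":0,"ay":0,"az":0},{"dx":22.7,"dy":11.2,"dz":-3,"ax":0,"ay":0,"az":0},{"dx":22.7,"dy":11.2,"dz":0,"ax":0,"ay":0,"az":0},{"dx":22.7,"dy":11.2,"dz":0,"ax":0,"ay":0,"az":0},{"dx":22.7,"dy":11.2,"dz":0,"ax":0,"ay":0,"az":0},{"dx":22.7,"dy":11.2,"dz":0,"ax":0,"ay":0,"az":0},{"dx":22.7,"dy":11.2,"dz":0,"ax":0,"ay":0,"az":0},{"dx":22.7,"dy":11.2,"dz":0,"ax":0,"ay":0,"az":0},{"dx":22.7,"dy":11.2,"dz":0,"ax":0,"ay":0,"az":0},{"dx":22.7,"dy":11.2,"dz":0,"ax":0,"ay":0,"az":0},{"dx":22.7,"dy":11.2,"dz":0,"ax":0,"ay":0,"az":0},{"dx":22.7,"dy":11.2,"dz":0,"ax":0,"ay":0,"az":0},{"dx":22.7,"dy":11.2,"dz":0,"ax":0,"ay":0,"az":0},{"dx":22.7,"dy":11.2,"dz":0,"ax":0,"ay":0,"az":0},{"dx":22.7,"dy":11.2,"dz":0,"ax":0,"ay":0,"az":0},{"dx":22.7,"dy":11.2,"dz":0,"ax":0,"ay":0,"az":0}]' | head -3
python3 -m jog '[{"dx":0,"dy":0,"dz":0,"ax":-4,"ay":0,"az":0},{"dx":0,"dy":0,"dz":0,"ax":-4,"ay":-0.1,"az":0},{"dx":0,"dy":0,"dz":0,"ax":-4,"ay":-0.1,"az":0},{"dx":0,"dy":0,"dz":0,"ax":0,"ay":0,"az":0},{"dx":0,"dy":0,"dz":0,"ax":0,"ay":0,"az":0}]'
python3 - <<'E'
from h import *
st();ring=np.array([.627,.0897,.080])
w=cam("wrist");a=cam("scene");b=cam("side")
P={}
for nme,c in (("wrist",w),("scene",a),("side",b)):
    p=proj(c,ring)[0];x,y=p.astype(int);hw=60 if nme=="wrist" else 16
    print(nme,p,[d for d in dark(c,8,80,(x-hw,y-hw,x+hw,y+hw),15)])
    cv2.imwrite(f"pics/{nme}6.png",c["img"][:,:,::-1])
plan((ring+.287*n,Rp))
z=lambda c,x,y,wd,h,f:cv2.resize(c["img"][y:y+h,x:x+wd,::-1],(int(wd*f),int(h*f)),interpolation=cv2.INTER_CUBIC)
cv2.imwrite("pics/p6.png",np.vstack([np.hstack([z(a,320,150,100,100,3.9),z(b,240,150,100,100,3.9)]),cv2.resize(w["img"][:200,120:620,::-1],(780,200))]))
E
```

```text
time: 13.13
tool_pos: [0.5527, 0.0775, 0.4328]
tcp_rot: [2.007, 2.416, 0.005]
time: 13.55
tool_pos: [0.5521, 0.076, 0.4328]
tcp_rot: [1.915, 2.304, 0.242]
wrist_force: [-0.4, -0.1, -2.2]
width: 0.311
grip_force: 78.9
13.55 [0.5521 0.076  0.4328] F [-0.371  -0.0637 -2.166 ] w 0.311 g 78.9
wrist [322.5268 177.3951] [(np.float64(295.6330337524414), np.float64(178.0462303161621), 16, 9, 0.68), (np.float64(327.0304946899414), np.float64(141.59607315063477), 64, 74, 0.72)]
scene [377.7197 215.6383] [(np.float64(372.68373680114746), np.float64(213.223650932312), 26, 18, 0.61)]
side [287.4192 223.7057] [(np.float64(291.91687393188477), np.float64(223.19315910339355), 22, 12, 0.7)]
shift [ 0.5  0.  73.8] turn [0.08 0.11 0.04]
```

View pics/p6.png

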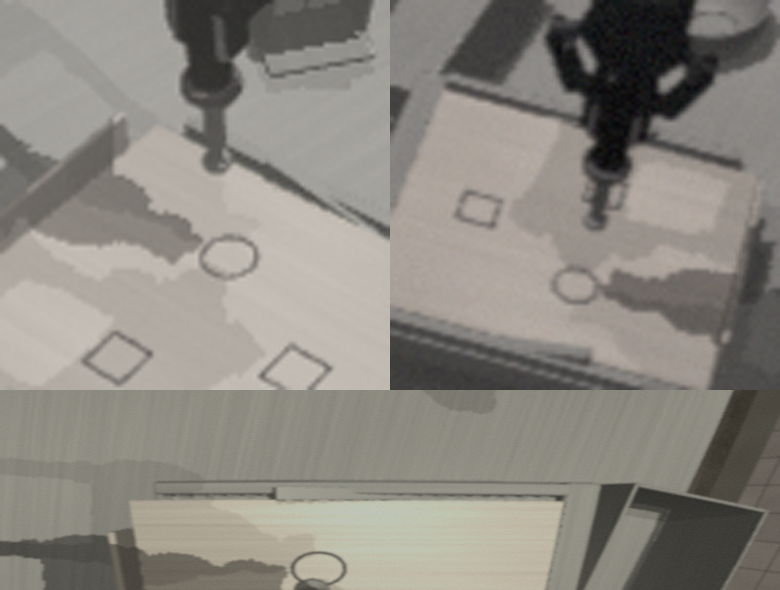

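The ring is clear in all views: scene (379,216), side (287.5,223.5), wrist about (324.5,178). The foot is above it, at scene (375.6,191.5). I'll descend to about 12 mm above.

```bash
python3 -m jog '[{"dx":0.5,"dy":0,"dz":15,"ax":0,"ay":0,"az":0},{"dx":0,"dy":0,"dz":15,"ax":0,"ay":0,"az":0},{"dx":0,"dy":0,"dz":15,"ax":0,"ay":0,"az":0},{"dx":0,"dy":0,"dz":10,"ax":0,"ay":0,"az":0},{"dx":0,"dy":0,"dz":8,"ax":0,"ay":0,"az":0},{"dx":0,"dy":0,"dz":6,"ax":0,"ay":0,"az":0},{"dx":0,"dy":0,"dz":5,"ax":0,"ay":0,"az":0},{"dx":0,"dy":0,"dz":0,"ax":0,"ay":0,"az":0},{"dx":0,"dy":0,"dz":0,"ax":0,"ay":0,"az":0}]'
python3 - <<'E'
from h import *
s0=st();ring=np.array([.627,.0897,.080])
R_=Ro.from_rotvec(s0["tcp_rot"]).as_matrix();tip=s0["tool_pos"]+R_[:,2]*.272
a=cam("scene");b=cam("side")
print("tip est in plate axes rel ring mm",np.array([s,v,n])@(tip-ring)*1000)
for nme,c in (("scene",a),("side",b)): print(nme,proj(c,[ring,tip]).tolist())
z=lambda c,x,y:cv2.resize(c["img"][y:y+50,x:x+50,::-1],(390,390),interpolation=cv2.INTER_CUBIC)
cv2.imwrite("pics/p7.png",np.hstack([z(a,355,185),z(b,262,195)]))
E
```

```text
time: 14.45
tool_pos: [0.5685, 0.0787, 0.3608]
tcp_rot: [1.914, 2.302, 0.244]
wrist_force: [0.5, -0.7, -1.7]
width: 0.306
grip_force: 79.0
14.45 [0.5685 0.0787 0.3608] F [ 0.5414 -0.6957 -1.6622] w 0.306 g 79.0
tip est in plate axes rel ring mm [ 1.122  -0.7574 14.9984]
scene [[377.7196911724326, 215.63830964997325], [377.5194875233214, 212.01198812239355]]
side [[287.41916845496127, 223.70572294493147], [287.807035448351, 220.5585689833508]]
```

View pics/p7.png

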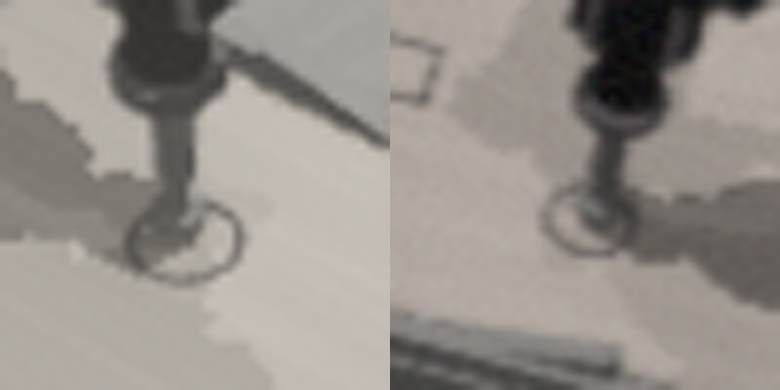

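The foot is centred over the ring in both views to within about 2 mm (scene foot (378.3,212), ring (378.8,216); side foot (289,221), ring (287.6,223)). I'll come down slowly and feel for contact.

```bash
python3 -m jog '[{"dx":0,"dy":0,"dz":2,"ax":0,"ay":0,"az":0},{"dx":0,"dy":0,"dz":2,"ax":0,"ay":0,"az":0},{"dx":0,"dy":0,"dz":2,"ax":0,"ay":0,"az":0},{"dx":0,"dy":0,"dz":2,"ax":0,"ay":0,"az":0},{"dx":0,"dy":0,"dz":0,"ax":0,"ay":0,"az":0},{"dx":0,"dy":0,"dz":0,"ax":0,"ay":0,"az":0}]' | sed -n 2,4p
python3 -m jog '[{"dx":0,"dy":0,"dz":1,"ax":0,"ay":0,"az":0},{"dx":0,"dy":0,"dz":1,"ax":0,"ay":0,"az":0},{"dx":0,"dy":0,"dz":0,"ax":0,"ay":0,"az":0},{"dx":0,"dy":0,"dz":0,"ax":0,"ay":0,"az":0}]' | sed -n 2,4p
python3 -m jog '[{"dx":0,"dy":0,"dz":1,"ax":0,"ay":0,"az":0},{"dx":0,"dy":0,"dz":1,"ax":0,"ay":0,"az":0},{"dx":0,"dy":0,"dz":0,"ax":0,"ay":0,"az":0},{"dx":0,"dy":0,"dz":0,"ax":0,"ay":0,"az":0}]' | sed -n 2,4p
```

```text
tool_pos: [0.5699, 0.079, 0.3525]
tcp_rot: [1.914, 2.302, 0.244]
wrist_force: [-0.2, -0.3, -1.5]
tool_pos: [0.5705, 0.0791, 0.3511]
tcp_rot: [1.914, 2.302, 0.244]
wrist_force: [0.0, -0.6, -1.1]
tool_pos: [0.571, 0.0792, 0.3491]
tcp_rot: [1.914, 2.302, 0.244]
wrist_force: [-1.3, 0.1, -0.7]
```

```bash
python3 -m jog '[{"dx":0,"dy":0,"dz":1,"ax":0,"ay":0,"az":0},{"dx":0,"dy":0,"dz":0,"ax":0,"ay":0,"az":0},{"dx":0,"dy":0,"dz":0,"ax":0,"ay":0,"az":0}]' | sed -n '2p;4p'
python3 -m jog '[{"dx":0,"dy":0,"dz":0,"ax":0,"ay":0,"az":0}]' | sed -n '2p;4p'
python3 -m jog '[{"dx":0,"dy":0,"dz":0,"ax":0,"ay":0,"az":0}]' | sed -n '2p;4p'
python3 -m jog '[{"dx":0,"dy":0,"dz":1,"ax":0,"ay":0,"az":0},{"dx":0,"dy":0,"dz":0,"ax":0,"ay":0,"az":0},{"dx":0,"dy":0,"dz":0,"ax":0,"ay":0,"az":0}]' | sed -n '2p;4p'
python3 -m jog '[{"dx":0,"dy":0,"dz":0,"ax":0,"ay":0,"az":0}]' | sed -n '2p;4p'
python3 -m jog '[{"dx":0,"dy":0,"dz":0,"ax":0,"ay":0,"az":0}]' | sed -n '2p;4p'
```

```text
tool_pos: [0.5711, 0.0792, 0.348]
wrist_force: [-0.0, -0.2, 0.6]
tool_pos: [0.5711, 0.0792, 0.3481]
wrist_force: [0.6, 0.1, 0.8]
tool_pos: [0.5711, 0.0792, 0.348]
wrist_force: [-0.5, -0.8, 1.3]
tool_pos: [0.5714, 0.0792, 0.347]
wrist_force: [-1.1, -0.2, 1.3]
tool_pos: [0.5714, 0.0792, 0.347]
wrist_force: [-0.1, 0.1, 1.0]
tool_pos: [0.5713, 0.0792, 0.347]
wrist_force: [-0.7, 0.0, 2.2]
```

```bash
cat > avg.py <<'E'
from h import *
F=[]
for i in range(14): optics.read_camera("side");F.append(bot.read_state()["wrist_force"])
F=np.array(F);print("mean",F.mean(0),"sem",F.std(0)/14**.5,"normal",(F@n).mean());st()
E
python3 avg.py
```

```text
mean [-0.2073 -0.2693  1.2036] sem [0.1897 0.1461 0.1795] normal 1.229910514956677
17.25 [0.5713 0.0792 0.347 ] F [-0.2907 -0.8714  2.2777] w 0.31 g 79.1
```

```bash
python3 - <<'E'
from h import *
s0=st();ring=np.array([.627,.0897,.080]);R_=Ro.from_rotvec(s0["tcp_rot"]).as_matrix()
d=(s0["tool_pos"]-ring)@n;tip=s0["tool_pos"]+R_[:,2]*d
print("TCP height",d,"offset s,v mm",(tip-ring)@s*1e3,(tip-ring)@v*1e3,"tilt",np.arccos(-R_[:,2]@n))
a=cam("scene");b=cam("side");w=cam("wrist")
z=lambda c,x,y:cv2.resize(c["img"][y:y+50,x:x+50,::-1],(390,390),interpolation=cv2.INTER_CUBIC)
print([proj(c,ring)[0] for c in (a,b,w)])
cv2.imwrite("pics/p8.png",np.hstack([z(a,355,185),z(b,262,195)]))
E
```

```text
17.25 [0.5713 0.0792 0.347 ] F [-0.2907 -0.8714  2.2777] w 0.31 g 79.1
TCP height 0.27296340140024544 offset s,v mm 1.1990027620775914 -0.7687879912399468 tilt 0.00401892899456261
[array([377.7197, 215.6383]), array([287.4192, 223.7057]), array([320.4905, 198.9142])]
```

View pics/p8.png

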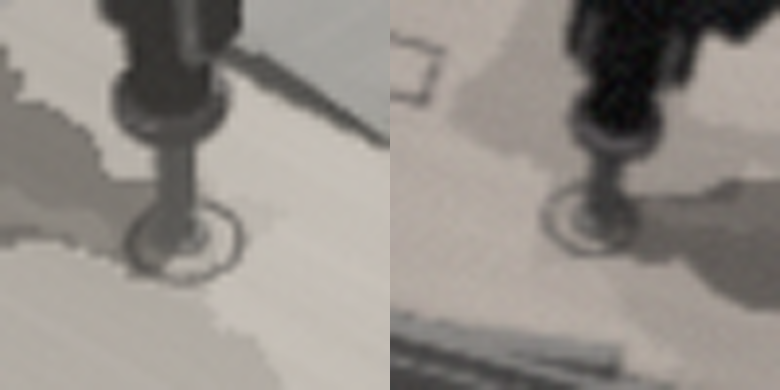

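The foot sits inside the ring about 3 mm or less off centre (scene foot ≈(378.2,215.4), ring (378.8,215.9)). It is square to 0.004 rad with about 2.8 N on the spring, so roughly 4.5 mm in. Handing in.

```bash
python3 -c "
from workcell import bot
print(bot.finish_job())"
```

```text
the job is handed in; nothing more can be done
None
```

I handed the job in at about 17 s of the 64 s. The plate is pushed home against its stop, and the surface probe is held square in the ring, about 3 mm off centre. Its spring foot is pressed with roughly 2.8 N, so about half way in by estimate; the hand-in call gave no verdict.

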